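# Refit the sprung roller of a bottle roller and lock it

## Task

The bottle roller on the bench lacks its front roller, which lies in the V cradle beside it. Fit that roller between the two end plates: hold its sprung pin squeezed in against the grooved end plate while you bring it down, then let the spring drive both ends fully home, the pin into the recess at the foot of the groove and the rigid stub into the round recess opposite. Then lock it by turning the black slip-clutch knob clockwise until the steel keeper lies at its stop over the groove and the clutch slips a good 20 degrees further; leave the bottles and the tape ring where they stand.

Things in the scene. Friction and masses are not known exactly. Their poses are not given: they have to be found in the camera images.
- bottle_roller: Bottle roller, fixed: white base 150 x 215 mm, 20 high, two grey end plates 17 thick, inner faces at y = -65 (plain) and +65 mm (grooved), white fixed drive roller 28 thick at x = +40, z = 56. Origin on the bench midway between the plates; x from the empty place to the drive roller, y to the grooved plate, z up. The loose roller's axis belongs at x = -40, z = 56, seated middle at y = -3 mm.
- plain_recess (a point): Centre of the mouth of the blind round recess, 17 mm wide, 8 mm deep (going to -y), in the inner face of the plain end plate, which is 70 mm high. At -40, -65, 56 mm in the bottle_roller frame, axes as that frame.
- groove_recess (a point): At -40, 65, 56 mm in the bottle_roller frame, same axes: on the grooved plate's inner face (98 mm high from x = -70 to -10, else 70), before the round recess at the groove's foot, 12 mm wide, floor 9 mm behind the face (to +y). The groove, 12 wide and 3 deep, runs up from z = 51 and is open at the top and to the inside. The seated pin rests 1 to 2 mm below this point's height.
- loose_roller: Loose white roller 28 mm thick, 100 mm long, with two black bands, 0.14 to 0.3 kg; grip it across its middle. Origin at its middle on the axis; y along the axis to the sprung pin (x, z roll with it). At -y a rigid steel stub 12 mm thick, 20 mm long; at +y a thinner round-nosed pin 30 mm long. 150 mm overall, too long for the gap unless the pin is pressed in. The stub goes to the plain plate.
- stub_end (a point): Centre of the end face of the rigid stub (its last 5 mm taper from 12 to 6 mm), 70 mm from the roller's middle (its -y); axes of loose_roller. The stub must be inside the plain plate's inner face (y above -65 in the bottle_roller frame) before it can come down.
- pin_end (a point): Nose of the sprung pin (8 mm thick), 80 mm from the roller's middle (its +y) when free; moves with the pin, axes of loose_roller. The pin stands out 30 mm and can be pushed in by 25 mm; spring 1.7 N at first touch, 5.5 N at 22 mm; its nose is a rolling ball that runs easily down the groove. In the groove with the stub clear of the plain plate it is in by about 19 mm; seated 3 mm.
- cradle: Fixed aluminium cradle, base 80 x 100 x 12 mm, with two V rests 8 mm thick at y = -36 and +36 mm, between which there is room for fingers. Origin on the bench below its middle; the roller lies in it along its y with the pin to +y, the axis 60 mm above the bench. The V arms reach to 60 mm.
- keeper (a joint): Steel keeper arm on top of the grooved end plate, rad: 0 to 0.25 at the start (swung clear of the groove), 1.0 = at its stop, lying over the groove. Turned by the knob, clockwise from above.
- clutch_knob (a joint): How far the knob has slipped on the keeper, rad: 0 at the start. The knob carries the keeper along clockwise (about 0.03 N m) until the keeper's stop, then slips on at a steady 0.12 N m and this value grows; turned back, it takes the keeper with it at once when this is 0.
- knob_grip (a point): Grip point of the black bar knob: on its vertical axis (bottle_roller frame: -40, 94 mm), 134 mm above the bench. The bar is 44 mm long along this point's x, 14 mm thick along its y and reaches from 13 mm below to 11 mm above this point; the point turns with the knob.
- amber_bottle: Brown glass bottle with black cap, 60 mm wide, 140 mm high, standing behind the work; origin under it. Bystander.
- white_jar: White jar with black cap, 50 mm wide, 84 mm high, standing behind the work; origin under it. Bystander.
- tape_ring: Roll of tape lying flat, 100 mm wide, 25 mm high, behind the work; origin under it. Bystander.
Not all that is in view belongs to the job. There is more than one size of the loose_roller; the job needs the largest.

How it is judged (in metres and radians):
On the way, in this order (a step that is already met when the one before it is completed fails the run):
1. the roller is seated: stub in the plain recess, pin sprung into the recess at the foot of the groove (y of stub_end in the frame of plain_recess between -0.0105 and -0.005 m and x of stub_end in the frame of plain_recess between -0.005 and 0.005 m and z of stub_end in the frame of plain_recess between -0.005 and 0.005 m and y of pin_end in the frame of groove_recess between 0.006 and 0.0115 m and x of pin_end in the frame of groove_recess between -0.005 and 0.005 m and z of pin_end in the frame of groove_recess between -0.005 and 0.005 m), for 0.2 s.
2. the keeper is at its stop over the groove and the clutch has slipped (value of joint keeper above 0.93 rad and value of joint clutch_knob above 0.15 rad), for 0.1 s.
At the end, for the whole second after the job is handed in: The roller lies still, the stub's end at least 5 mm inside the plain recess and the pin's nose at least 6 mm behind the grooved plate's inner face, each within 5 mm of its recess's centre; keeper at its stop (over 0.93 rad), clutch slipped over 0.15 rad (all of step 1 and all of step 2 and linear speed of loose_roller below 0.02 m/s); the robot touches nothing.
It fails at once if a bystander was moved by more than 30 mm (distance of any of amber_bottle, white_jar, tape_ring from where it was at the start of the episode above 0.03 m).
It also fails if it takes over 64 s, if anything falls off the work surface, if the arm or the gripper's body presses on something with over 40 N, if the wrist force passes 120 N, or if a joint passes its speed limit or range.

## Robot

A 6-joint arm with a two-finger parallel gripper is mounted at the origin on a cart in front of the work surface, level with it; the furniture and walls round the work are solid. World frame = base frame: x ahead of the robot, y to its left, z up, the work surface at z = 0. Lengths are in mm, angles in rad, forces in N, time in s.
With the tool pointing down it reaches from about 350 to 775 mm from the base axis. Payload 7.3 kg.
Tool frame: the origin (TCP) lies at the very end of the fingers, on their centre line; the grasp point (between the pads) lies 19 mm behind it; z points along the fingers, y is the line along which they close (so a half turn about z gives the same grasp; the last joint's range is limited). The gripper opens to 92 mm and grips with 3 to 60 N. Pads are 19 mm wide; open, the fingers measure 130 mm over their backs; the gripper's body (75 mm by 190 mm) begins 47 mm behind the grasp point.
Start: joints at [1.199, 0.342, 1.524, -0, 1.275, -0.146], TCP at [117.524, 511.696, 226.741] pointing down, gripper open.
Joint ranges: [-2.53, 2.53], [-0.77, 2.02], [0.04, 2.7], [-1, 4.14], [0.28, 2.66], [-3.11, 3.11]. Speed limits (rad/s): [2.57, 2.57, 3.14, 3.14, 3.14, 3.14].

## Interface

Orientations are given as [roll, pitch, yaw] about the fixed x, y, z axes, in that order (R = Rz(yaw) Ry(pitch) Rx(roll)).
In Python, from plant import bot gives the robot as it stands.
- The arm moves only by the tool jog_arm, never from a script. Its argument "targets" is a list of rows, each an object with "xyz": the shift along the tool's x, y, z as a fraction of full scale, a list of three; "spin": the turn about the tool's z as a fraction of full scale. In form: [{"xyz": [x, y, z], "spin": spin}, ...]. A call has exactly 10 rows; each row shifts and turns the commanded pose from where the row before left it, along the tool's axes as they then stand; what a row does not reach is not made up. Full scale, the value 1, is 80 mm for a shift and 0.1 rad for a turn. A row lasts 1/8 s, in which the tool goes at most 62.5 mm and 10.7 degrees, less where a joint would pass 70% of its speed; a pose out of reach is approached as far as the arm can. A call with a number of a shift or a turn outside -1 to 1 is refused whole. A call with a gripper value outside its range is refused whole. "gripper" is the opening in per cent of the stroke, from 0 (shut) to 100 (fully open), set as the call begins (left out, the last holds). The fingers move at their own pace and stop on an object; the grip force is fixed at half the most. Time passes only in rows, so rows that do not move let the fingers close, or fill a call up. It gives the time, the measured TCP pose, the force, the opening and the grip force at its end, in the units of the state.
- bot.get_obs(): the state, without advancing time (a new reading comes with each control period).
- bot.capture(name): name is "side" or "top"; returns the picture (480x640x3 uint8, blue, green, red); there is no depth.
- bot.get_calibration(name): a dict with "vfov" (degrees; the focal length in pixels is half the picture's height over the tangent of half this angle, whatever the lens; pixels are square), "cx", "cy" (the principal point, pixels), "eye" and "rotation" of the camera in the world. Camera axes: x right, y down, z forward; pixel columns grow to the right and rows downward; lengths in mm; the calibration is good to about 2 mm. A picture is of the moment at which its call begins. get_calibration takes no time and is no camera call.
- bot.close_job(): hands the job in; it is judged then, once.
The state is a dict: "time": time; "joint_positions": joint angles; "dq": joint speeds; "tau": joint torques, N m; "tool_pos": TCP position; "tcp_rot": TCP orientation; "contact_force": force on the tool from outside, world axes, zero at the start; "moment": the same for the moment, N m; "grip_width": finger opening in mm; "finger_force": force on a finger pad.
Only numpy, scipy, OpenCV 4.12 (cv2) and the standard library are available. Lean on these libraries where they do the work, as an engineer would, in place of code of your own. Each camera call takes 0.05 s, during which the arm holds its last target. There are 200 camera calls.

## Working session

There is one attempt and no reset: what is moved stays moved. The work goes in short steps, Python scripts to look and compute and a tool call to move; the robot and the scene stay as the last step left them, time stands still between calls to the robot, and variables do not carry over. Pictures are saved under pics/ and viewed, at most 10 in all, crops included, and the job is handed in when it is done.

Besides the shell and the picture viewer there is one more tool, called after ">>>" as a command line: name --argument value ..., lists and objects as JSON in quotes. jog_arm: Moves the arm, as the interface text tells. Shift numbers are shares of 80 mm and turn numbers shares of 0.1 rad, none past 1 either way. Its arguments: {"type":"object","properties":{"targets":{"type":"array","items":{"type":"object","properties":{"xyz":{"type":"array","items":{"type":"number"}},"spin":{"type":"number"}}}},"gripper":{"type":"number"}},"required":["targets"]}

```bash
ls; mkdir -p pics; python3 - <<'E'
from plant import bot
import cv2
for n in("side","top"):
    im=bot.capture(n);cv2.imwrite(f"pics/{n}0.png",im)
    print(n,bot.get_calibration(n))
o=bot.get_obs();print(o)
E
```

```text
pics
side {'vfov': 54.52158084439889, 'cx': 314.65873339606253, 'cy': 235.74059081007448, 'eye': array([227.44492862, 670.88071456, 591.12074331]), 'rotation': array([-2.18286494, -0.00773608, -2.62194957])}
top {'vfov': 48.92943964191845, 'cx': 315.9317672581383, 'cy': 236.97086164838143, 'eye': array([ 509.63328127,   52.92622171, 1066.32824074]), 'rotation': array([-3.08539748e+00,  8.29308880e-04, -1.59397613e+00])}
{'time': 0.1, 'joint_positions': array([ 1.19897573e+00,  3.42629090e-01,  1.52494152e+00, -9.78745538e-07,
        1.27542630e+00, -1.46008137e-01]), 'dq': array([-0.00072774, -0.00184984, -0.0035476 , -0.00119269, -0.00267061,
        0.0009831 ]), 'tau': array([ 2.16219378e-03, -4.32011318e+01, -2.44696623e+01,  7.21578137e-02,
        5.26142085e-02, -3.24931693e-05]), 'tool_pos': array([117.38936065, 511.31652902, 226.11991722]), 'tcp_rot': array([-3.14020320e+00, -2.03380036e-04,  2.91578033e+00]), 'contact_force': array([-0.7811383 ,  0.01538203,  0.17325775]), 'moment': array([0.02496169, 0.02019003, 0.01455391]), 'finger_force': 0.0, 'grip_width': 91.95717346539573}
```

View pics/top0.png

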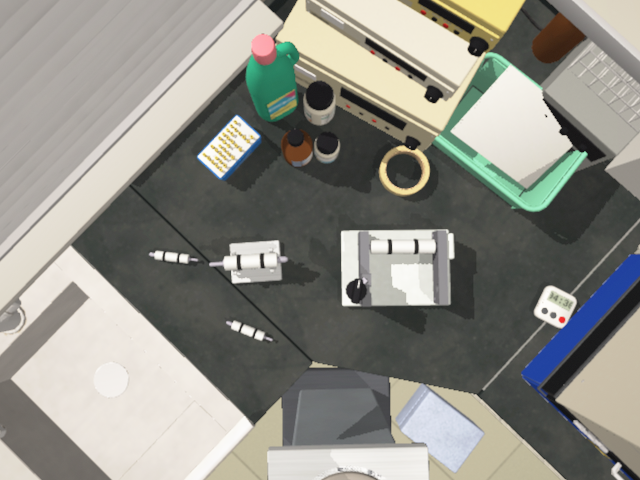

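View pics/side0.png

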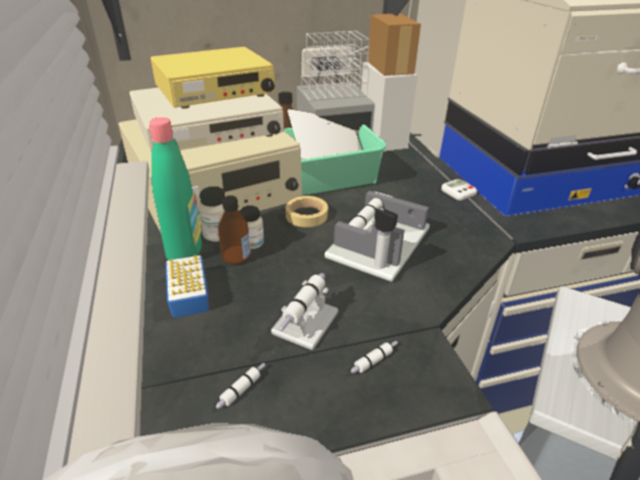

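Top view: the rollers that could be confused are the small ones at (173,257) and (250,330), and the one in the cradle at (250,262). The cradle one is the longest and matches the description. The bottle roller is at about (395,268), with its grooved plate and knob on the left (+y).

```bash
cat > h.py <<'E'
import numpy as np,cv2
from scipy.spatial.transform import Rotation as Ro
from plant import bot
def cam(n):
    c=bot.get_calibration(n);return c,240/np.tan(np.radians(c['vfov'])/2),Ro.from_euler('xyz',c['rotation']).as_matrix()
def ray(n,u,v,z):
    c,f,R=cam(n);d=R@np.array([(u-c['cx'])/f,(v-c['cy'])/f,1]);e=c['eye'];return e+d*(z-e[2])/d[2]
def proj(n,p):
    c,f,R=cam(n);q=R.T@(np.array(p,float)-c['eye']);return f*q[0]/q[2]+c['cx'],f*q[1]/q[2]+c['cy']
def crop(n,x0,y0,w,h,s,out):
    im=bot.capture(n);cv2.imwrite(out,cv2.resize(im[y0:y0+h,x0:x0+w],None,fx=s,fy=s,interpolation=cv2.INTER_CUBIC))
E
python3 - <<'E'
from h import *
a=cv2.imread('pics/top0.png')
k=lambda im,x0,y0,w,h,s:cv2.resize(im[y0:y0+h,x0:x0+w],None,fx=s,fy=s,interpolation=cv2.INTER_CUBIC)
t=np.vstack([k(a,200,225,130,72,6)[:, :780],])
cv2.imwrite('pics/c1.png',k(a,205,235,90,55,8))
cv2.imwrite('pics/c2.png',k(a,335,222,125,92,6))
for p in[(250,262,60),(357,290,134),(395,268,20)]:print(ray('top',*p))
print(proj('side',ray('top',250,262,60)),proj('side',ray('top',357,290,134)))
E
```

```text
[521.40089996 179.18043133  60.        ]
[466.94155344 -17.61833111 134.        ]
[ 503.34636435 -102.65155532   20.        ]
(np.float64(305.57221342369024), np.float64(299.2554923105814)) (np.float64(386.17562932224274), np.float64(215.609424258683))
```

View pics/c1.png

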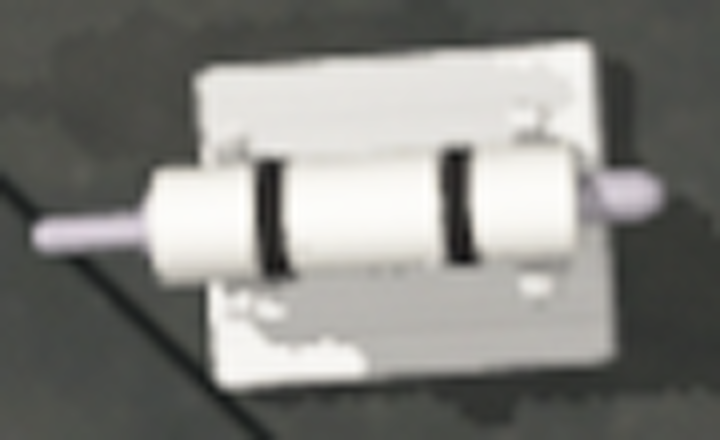

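View pics/c2.png

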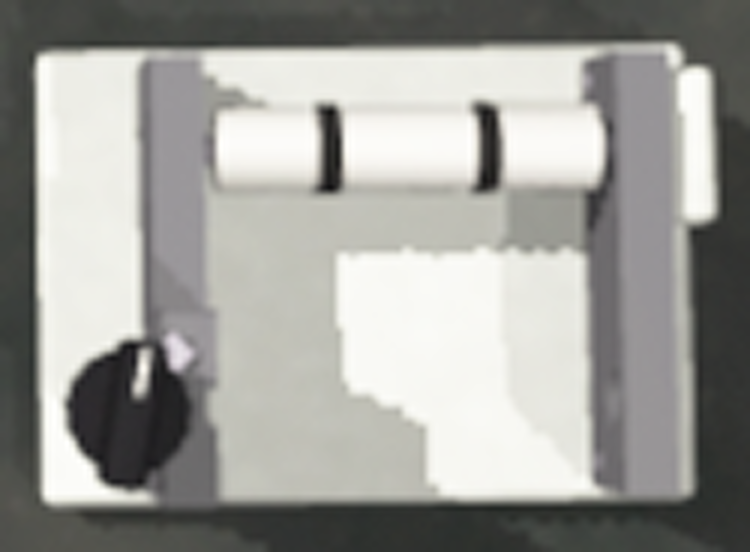

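Crop c1 shows the largest roller (two bands, thin pin to the left). Full-image pixels are nose about (209.4,264.5), stub end about (287.5,259), body 223.8 to 277. Crop c2 shows the base corners, drive roller and knob at about (356.5,291).

```bash
cat >> h.py <<'E'
def fit(L,W):
    L=np.array(L,float);W=np.array(W)[:,:2];lm=L.mean(0);wm=W.mean(0);a=L-lm;b=W-wm
    th=np.arctan2((a[:,0]*b[:,1]-a[:,1]*b[:,0]).sum(),(a*b).sum());c,s=np.cos(th),np.sin(th)
    R=np.array([[c,-s],[s,c]]);return th,R,wm-R@lm,b-a@R.T
E
python3 - <<'E'
from h import *
f1=lambda u,v:(205+(u+.5)/8-.5,235+(v+.5)/8-.5); f2=lambda u,v:(335+(u+.5)/6-.5,222+(v+.5)/6-.5)
print('roller',[ray('top',*f1(*p),60).round(1) for p in[(33,236),(150,223),(576,203),(664,192),(272,218),(458,206)]])
cr=[ray('top',*f1(*p),12) for p in[(196,70),(592,42),(220,388),(616,356)]]
th,R,t,e=fit([(40,50),(40,-50),(-40,50),(-40,-50)],cr);print('cradle',th,t,e.round(1).tolist())
# base: L extents unknown in y: knob side
W=[ray('top',*f2(*p),20) for p in[(37,50),(682,45),(42,505),(693,497)]]
print('base',np.array(W).round(1).tolist(), np.linalg.norm(W[0]-W[1]),np.linalg.norm(W[2]-W[0]))
for n,p,z in[('drvL',(213,146),56),('drvR',(605,147),56),('knob',(128,413),145),('plain in top',(612,57),70),('plain in bot',(625,490),70),('plain out top',(668,55),70),('plain out bot',(681,490),70),('groove in top',(204,62),70),('groove out top',(142,62),70),('hi in top',(215,312),98),('hi in bot',(217,497),98),('grv mid',(215,348),98)]:
    print(n,ray('top',*f2(*p),z).round(1))
E
```

```text
roller [array([519.3, 258. ,  60. ]), array([521.7, 230. ,  60. ]), array([524.2, 128.5,  60. ]), array([526.3, 107.5,  60. ]), array([522.3, 201. ,  60. ]), array([524.1, 156.6,  60. ])]
cradle 0.054999640283228526 [523.17088175 174.57043247] [[-0.1, -0.2], [-0.9, 0.5], [0.4, -0.7], [0.6, 0.4]]
base [[581.4, 2.8, 20.0], [578.1, -210.9, 20.0], [431.5, 5.0, 20.0], [429.2, -209.0, 20.0]] 213.71072707979613 149.91150020727738
drvL [546.9 -50.9  56. ]
drvR [ 543.7 -176.    56. ]
knob [466.8 -14.9 145. ]
plain in top [ 571.5 -176.1   70. ]
plain in bot [ 435.7 -175.3   70. ]
plain out top [ 571.8 -193.8   70. ]
plain out bot [ 435.3 -192.8   70. ]
groove in top [572.9 -47.4  70. ]
groove out top [573.4 -27.8  70. ]
hi in top [494.7 -45.7  98. ]
hi in bot [438.5 -44.7  98. ]
grv mid [483.7 -45.4  98. ]
```

>>> jog_arm --targets '[{"xyz": [-0.58, -0.29, 0], "spin": 0}, {"xyz": [-0.58, -0.29, 0], "spin": 0}, {"xyz": [-0.58, -0.29, 0], "spin": 0}, {"xyz": [-0.58, -0.29, 0], "spin": 0}, {"xyz": [-0.58, -0.29, 0], "spin": 0}, {"xyz": [-0.58, -0.29, 0], "spin": 0}, {"xyz": [-0.58, -0.29, 0], "spin": 0}, {"xyz": [-0.58, -0.29, 0], "spin": 0}, {"xyz": [-0.58, -0.29, 0], "spin": 0}, {"xyz": [-0.58, -0.29, 0], "spin": 0}]' --gripper 100

```text
time: 1.35
tool_pos: [518.8, 180.4, 226.4]
tcp_rot: [3.142, -0.001, 2.916]
contact_force: [0.1, 0.1, -0.8]
grip_width: 91.8
finger_force: 0.0
```

>>> jog_arm --targets '[{"xyz": [0, 0, 0], "spin": 1}, {"xyz": [0, 0, 0], "spin": 1}, {"xyz": [0, 0, 0], "spin": 1}, {"xyz": [0, 0, 0], "spin": 1}, {"xyz": [0, 0, 0], "spin": 1}, {"xyz": [0, 0, 0], "spin": 1}, {"xyz": [0, 0, 0], "spin": 1}, {"xyz": [0, 0, 0], "spin": 1}, {"xyz": [0, 0, 0], "spin": 1}, {"xyz": [0, 0, 0], "spin": 1}]'

```text
time: 2.6
tool_pos: [517.5, 181.6, 226.3]
tcp_rot: [-3.141, -0.0, 1.912]
contact_force: [-0.3, -0.8, -0.4]
grip_width: 92.0
finger_force: 0.0
```

>>> jog_arm --targets '[{"xyz": [0, 0, 0], "spin": 1}, {"xyz": [0, 0, 0], "spin": 1}, {"xyz": [0, 0, 0], "spin": 0.93}, {"xyz": [-0.045, 0.067, 0], "spin": 0}, {"xyz": [0, 0, 0.3], "spin": 0}, {"xyz": [0, 0, 0.3], "spin": 0}, {"xyz": [0, 0, 0.3], "spin": 0}, {"xyz": [0, 0, 0.3], "spin": 0}, {"xyz": [0, 0, 0.2], "spin": 0}, {"xyz": [0, 0, 0], "spin": 0}]'

```text
time: 3.85
tool_pos: [522.9, 178.1, 113.6]
tcp_rot: [-3.139, 0.0, 1.623]
contact_force: [0.2, -0.0, 0.0]
grip_width: 91.8
finger_force: 0.0
```

```bash
python3 - <<'E'
from h import *
o=bot.get_obs();print(o['tool_pos'],o['tcp_rot'],proj('top',o['tool_pos']),proj('side',o['tool_pos']))
crop('side',220,180,160,120,5,'pics/c3.png')
E
```

```text
[522.86696275 178.12699463 113.62935671] [-3.13915127e+00  2.59603640e-04  1.62341236e+00] (np.float64(246.83711014452302), np.float64(260.91208604623904)) (np.float64(305.0031640362297), np.float64(273.7137876021562))
```

View pics/c3.png

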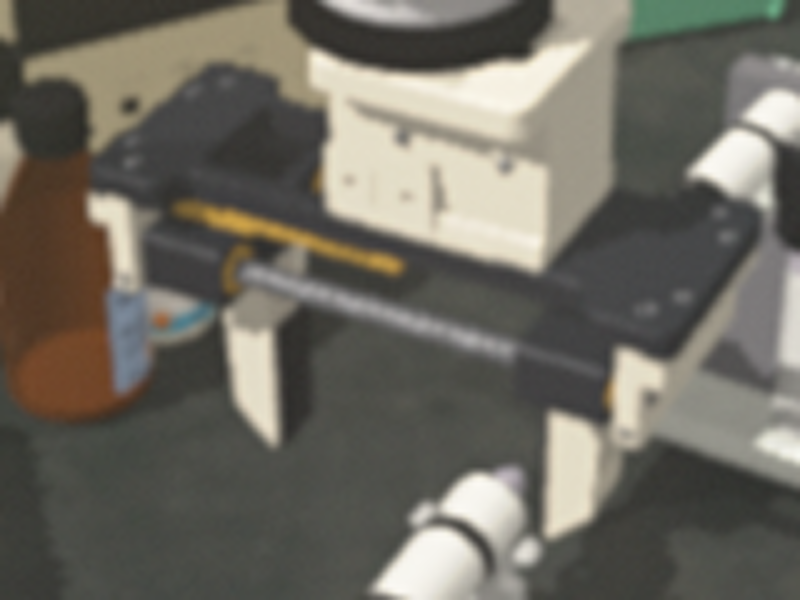

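The side view shows the open fingers straddling the cradle roller, with the wide gripper body across it and the bottle clear. I'll go down and close.

>>> jog_arm --targets '[{"xyz": [0, 0, 0.15], "spin": 0}, {"xyz": [0, 0, 0.15], "spin": 0}, {"xyz": [0, 0, 0.15], "spin": 0}, {"xyz": [0, 0, 0.15], "spin": 0}, {"xyz": [0, 0, 0.15], "spin": 0}, {"xyz": [0, 0, 0.15], "spin": 0}, {"xyz": [0, 0, 0], "spin": 0}, {"xyz": [0, 0, 0], "spin": 0}, {"xyz": [0, 0, 0], "spin": 0}, {"xyz": [0, 0, 0], "spin": 0}]'

```text
time: 5.15
tool_pos: [523.6, 178.5, 43.1]
tcp_rot: [3.141, -0.0, 1.623]
contact_force: [-0.7, 0.4, 0.2]
grip_width: 92.2
finger_force: 0.0
```

>>> jog_arm --targets '[{"xyz": [0, 0, 0], "spin": 0}, {"xyz": [0, 0, 0], "spin": 0}, {"xyz": [0, 0, 0], "spin": 0}, {"xyz": [0, 0, 0], "spin": 0}, {"xyz": [0, 0, 0], "spin": 0}, {"xyz": [0, 0, 0], "spin": 0}, {"xyz": [0, 0, 0], "spin": 0}, {"xyz": [0, 0, 0], "spin": 0}, {"xyz": [0, 0, 0], "spin": 0}, {"xyz": [0, 0, 0], "spin": 0}]' --gripper 0

```text
time: 6.4
tool_pos: [523.6, 178.4, 42.8]
tcp_rot: [3.141, -0.0, 1.623]
contact_force: [1.6, -0.6, -0.3]
grip_width: 27.3
finger_force: 30.0
```

>>> jog_arm --targets '[{"xyz": [0, 0, -0.3], "spin": 0}, {"xyz": [0, 0, -0.4], "spin": 0}, {"xyz": [0, 0, -0.4], "spin": 0}, {"xyz": [0, 0, -0.4], "spin": 0}, {"xyz": [0, 0, -0.375], "spin": 0}, {"xyz": [-0.2, -0.05, 0], "spin": 0}, {"xyz": [-0.4, -0.1, 0], "spin": 0}, {"xyz": [-0.4, -0.1, 0], "spin": 0}, {"xyz": [-0.4, -0.1, 0], "spin": 0}, {"xyz": [-0.4, -0.1, 0], "spin": 0}]'

```text
time: 7.65
tool_pos: [492.9, 30.9, 190.6]
tcp_rot: [-3.138, -0.0, 1.622]
contact_force: [-0.5, -0.0, -2.8]
grip_width: 27.4
finger_force: 30.0
```

>>> jog_arm --targets '[{"xyz": [-0.4, -0.1, 0], "spin": 0}, {"xyz": [-0.4, -0.1, 0], "spin": 0}, {"xyz": [-0.4, -0.1, 0], "spin": 0}, {"xyz": [-0.4, -0.1, 0], "spin": 0}, {"xyz": [-0.3, -0.08, 0], "spin": 0}, {"xyz": [-0.085, 0, 0], "spin": 0.66}, {"xyz": [0, 0, 0], "spin": 0}, {"xyz": [0, 0, 0], "spin": 0}, {"xyz": [0, 0, 0], "spin": 0}, {"xyz": [0, 0, 0], "spin": 0}]'

```text
time: 8.9
tool_pos: [464.8, -127.5, 192.6]
tcp_rot: [-3.142, -0.0, 1.558]
contact_force: [0.2, 0.9, -2.6]
grip_width: 27.2
finger_force: 30.0
```

```bash
python3 - <<'E'
from h import *
o=bot.get_obs();print(o['tool_pos'],o['tcp_rot'],o['grip_width'],o['contact_force'])
crop('top',320,210,160,120,5,'pics/c4.png')
E
```

```text
[ 464.77610004 -127.5008843   192.60986761] [-3.14153540e+00 -1.06605747e-04  1.55785870e+00] 27.18673560702844 [ 0.17617074  0.91130604 -2.6441555 ]
```

View pics/c4.png

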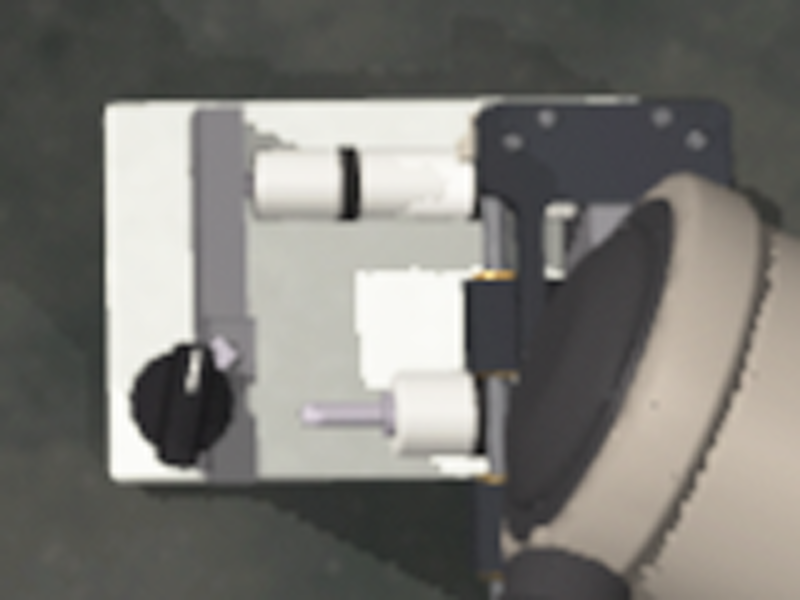

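Top crop: the roller is held level with its nose at about (303,414) and body end at about (393,413), pointing at the grooved plate. The knob at (183,405) is unchanged.

```bash
python3 - <<'E'
from h import *
f=lambda u,v:(320+(u+.5)/5-.5,210+(v+.5)/5-.5)
for p,z in[((302,414),210),((380,412.5),210),((393,413),210),((475,411),210),((183,405),145),((107,101),20),((111,480),20)]:print(p,ray('top',*f(*p),z).round(1))
E
```

```text
(302, 414) [465.7 -48.9 210. ]
(380, 412.5) [465.6 -74.1 210. ]
(393, 413) [465.3 -78.3 210. ]
(475, 411) [ 465.4 -104.9  210. ]
(183, 405) [466.4 -15.4 145. ]
(107, 101) [581.6   2.3  20. ]
(111, 480) [431.8   4.6  20. ]
```

>>> jog_arm --targets '[{"xyz": [0, 0.005, 0.2], "spin": 0}, {"xyz": [0, 0, 0.3], "spin": 0}, {"xyz": [0, 0, 0.3], "spin": 0}, {"xyz": [0, 0, 0.3], "spin": 0}, {"xyz": [0, 0, 0.2], "spin": 0}, {"xyz": [0, 0, 0.15], "spin": 0}, {"xyz": [0, 0, 0.1], "spin": 0}, {"xyz": [0, 0, 0], "spin": 0}, {"xyz": [0, 0, 0], "spin": 0}, {"xyz": [0, 0, 0], "spin": 0}]'

```text
time: 10.2
tool_pos: [465.5, -128.0, 69.2]
tcp_rot: [3.141, 0.0, 1.557]
contact_force: [-0.4, 0.4, -2.6]
grip_width: 27.4
finger_force: 30.0
```

```bash
python3 - <<'E'
from h import *
o=bot.get_obs();print(o['tool_pos'],o['tcp_rot'],o['contact_force'],o['moment'])
a=bot.capture('side')[170:290,310:470];b=bot.capture('top')[250:325,330:430]
a=cv2.resize(a,None,fx=2.5*1.9,fy=2.5*1.9,interpolation=cv2.INTER_CUBIC);cv2.imwrite('pics/c5.png',a);
cv2.imwrite('pics/c6.png',cv2.resize(b,None,fx=8,fy=8,interpolation=cv2.INTER_CUBIC))
E
```

```text
[ 465.52381512 -127.99035023   69.21519422] [3.14057482e+00 3.54533086e-04 1.55687397e+00] [-0.43180123  0.39499628 -2.60821006] [-0.06378365  0.08180345  0.02929826]
```

View pics/c6.png

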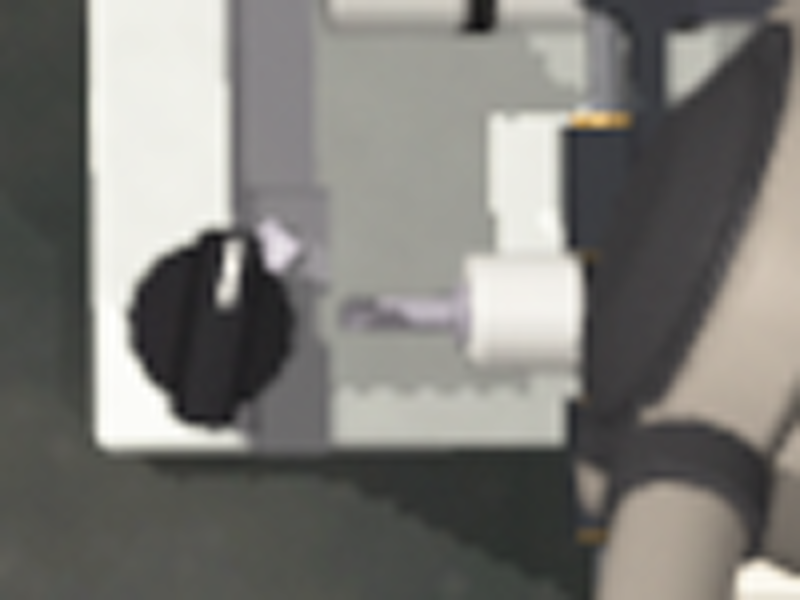

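The nose at crop (340,313) is just off the high plate's inner edge (u about 328). The plate's high part spans v about 187 to 450.

```bash
python3 - <<'E'
from h import *
f=lambda u,v:(330+(u+.5)/8-.5,250+(v+.5)/8-.5)
for n,p,z in[('nose',(340,313),86.4),('body',(468,309),86.4),('hi top',(328,187),98),('hi bot',(328,450),98)]:print(n,ray('top',*f(*p),z).round(1))
E
```

```text
nose [466.5 -49.1  86.4]
body [466.8 -78.8  86.4]
hi top [495.8 -46.   98. ]
hi bot [436.  -44.3  98. ]
```

>>> jog_arm --targets '[{"xyz": [0.05, -0.006, 0], "spin": 0}, {"xyz": [0.05, 0, 0], "spin": 0}, {"xyz": [0.05, 0, 0], "spin": 0}, {"xyz": [0.05, 0, 0], "spin": 0}, {"xyz": [0.04, 0, 0], "spin": 0}, {"xyz": [0.03, 0, 0], "spin": 0}, {"xyz": [0.03, 0, 0], "spin": 0}, {"xyz": [0.03, 0, 0], "spin": 0}, {"xyz": [0, 0, 0], "spin": 0}, {"xyz": [0, 0, 0], "spin": 0}]'

```text
time: 11.55
tool_pos: [465.2, -101.6, 68.8]
tcp_rot: [3.141, 0.0, 1.557]
contact_force: [-0.7, -4.5, -2.7]
grip_width: 27.3
finger_force: 30.0
```

```bash
python3 - <<'E'
from h import *
for i in range(3):
    o=bot.get_obs();print(o['tool_pos'],o['tcp_rot'],o['contact_force'],o['moment']);bot.capture('top')
cv2.imwrite('pics/c7.png',cv2.resize(bot.capture('top')[250:325,330:430],None,fx=8,fy=8,interpolation=cv2.INTER_CUBIC))
E
```

```text
[ 465.18685379 -101.60867478   68.75326014] [3.14132755e+00 1.76127950e-04 1.55685327e+00] [-0.70619238 -4.48403217 -2.73302878] [-0.90428275  0.11512549  0.0375975 ]
[ 465.18048139 -101.60900529   68.74871087] [3.14132063e+00 1.76928327e-04 1.55683389e+00] [-0.3688895  -5.73909104 -2.40469086] [-0.91234571  0.12381185  0.01656663]
[ 465.16986108 -101.63752098   68.74832361] [3.14131672e+00 1.64033847e-04 1.55674148e+00] [ 0.33730174 -5.10720015 -2.82932629] [-0.90968936  0.0426374   0.02491506]
```

View pics/c7.png

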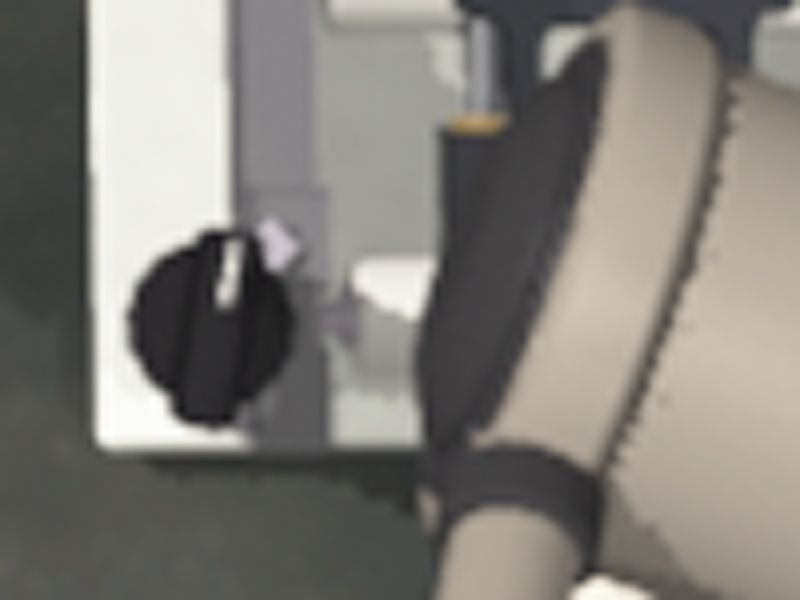

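>>> jog_arm --targets '[{"xyz": [0, 0, 0.05], "spin": 0}, {"xyz": [0, 0, 0.05], "spin": 0}, {"xyz": [0, 0, 0.05], "spin": 0}, {"xyz": [0, 0, 0.05], "spin": 0}, {"xyz": [0, 0, 0.05], "spin": 0}, {"xyz": [0, 0, 0.05], "spin": 0}, {"xyz": [0, 0, 0.04], "spin": 0}, {"xyz": [0, 0, 0.03], "spin": 0}, {"xyz": [0, 0, 0], "spin": 0}, {"xyz": [0, 0, 0], "spin": 0}]'

```text
time: 13.0
tool_pos: [465.0, -101.4, 39.1]
tcp_rot: [-3.141, -0.0, 1.557]
contact_force: [-0.9, -4.5, -3.6]
grip_width: 26.7
finger_force: 30.0
```

```bash
python3 - <<'E'
from h import *
for i in range(3):
    o=bot.get_obs();print(o['tool_pos'],o['contact_force'],o['moment']);bot.capture('top')
cv2.imwrite('pics/c8.png',cv2.resize(bot.capture('side')[170:290,310:470],None,fx=5,fy=5,interpolation=cv2.INTER_CUBIC))
E
```

```text
[ 464.97833544 -101.41007499   39.07145108] [-0.87541032 -4.47457704 -3.58019363] [-0.73809621 -0.00328579 -0.00836387]
[ 464.97739912 -101.39404279   39.08386195] [-0.40571141 -4.43004298 -3.07895243] [-0.80538383  0.0664118   0.00121054]
[ 464.99989975 -101.40832192   39.10011247] [ 0.13746158 -4.61894871 -3.55703992] [-0.8341391   0.09375747  0.00925279]
```

View pics/c8.png

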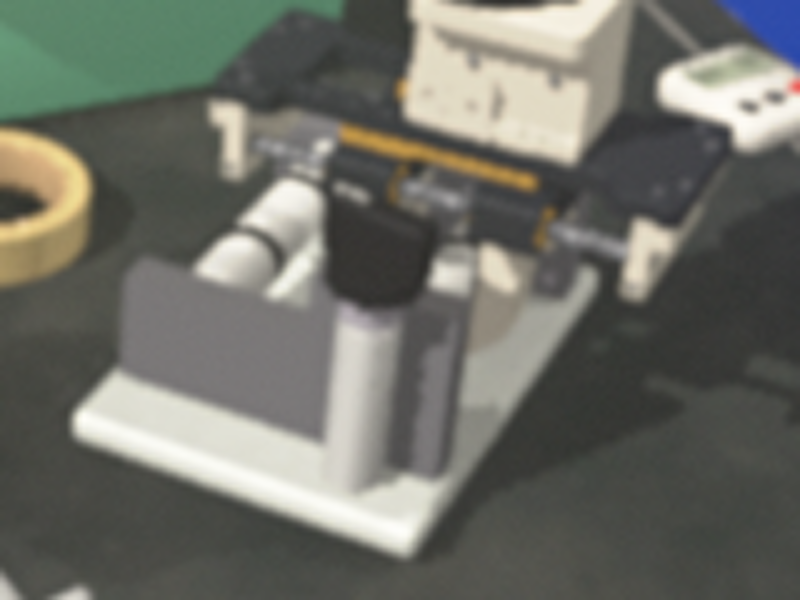

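It came down cleanly, still with about 4.5 N of spring force. Now I'll let it move toward -y, guided by the gripper.

>>> jog_arm --targets '[{"xyz": [-0.02, 0, 0], "spin": 0}, {"xyz": [-0.02, 0, 0], "spin": 0}, {"xyz": [-0.02, 0, 0], "spin": 0}, {"xyz": [-0.02, 0, 0], "spin": 0}, {"xyz": [-0.02, 0, 0], "spin": 0}, {"xyz": [-0.02, 0, 0], "spin": 0}, {"xyz": [0, 0, 0], "spin": 0}, {"xyz": [0, 0, 0], "spin": 0}, {"xyz": [0, 0, 0], "spin": 0}, {"xyz": [0, 0, 0], "spin": 0}]'

```text
time: 14.45
tool_pos: [464.9, -111.0, 39.1]
tcp_rot: [-3.141, -0.0, 1.557]
contact_force: [-0.9, -2.3, -4.1]
grip_width: 27.5
finger_force: 30.0
```

```bash
python3 - <<'E'
from h import *
for i in range(3):
    o=bot.get_obs();print(o['tool_pos'],o['contact_force'],o['moment']);bot.capture('top')
E
```

```text
[ 464.9005313  -110.99915757   39.07774296] [-0.92063854 -2.26151834 -4.1002124 ] [-0.54548248  0.14268825  0.04044113]
[ 464.93347103 -110.99651817   39.0804872 ] [-0.20931289 -2.74215941 -2.82347345] [-0.50293273  0.10829338  0.01069754]
[ 464.91622926 -111.02470291   39.10181759] [-0.85292656 -2.31469573 -3.65737707] [-0.47433604  0.10310031  0.02590539]
```

>>> jog_arm --targets '[{"xyz": [0, 0, 0], "spin": 0}, {"xyz": [0, 0, 0], "spin": 0}, {"xyz": [0, 0, 0], "spin": 0}, {"xyz": [0, 0, 0], "spin": 0}, {"xyz": [0, 0, 0], "spin": 0}, {"xyz": [0, 0, 0], "spin": 0}, {"xyz": [0, 0, 0], "spin": 0}, {"xyz": [0, 0, 0], "spin": 0}, {"xyz": [0, 0, 0], "spin": 0}, {"xyz": [0, 0, 0], "spin": 0}]' --gripper 45

```text
time: 15.85
tool_pos: [464.9, -111.0, 39.1]
tcp_rot: [-3.142, -0.0, 1.557]
contact_force: [-0.3, 0.4, -0.3]
grip_width: 41.1
finger_force: 0.0
```

>>> jog_arm --targets '[{"xyz": [0, 0, -0.1], "spin": 0}, {"xyz": [0, 0, -0.2], "spin": 0}, {"xyz": [0, 0, -0.3], "spin": 0}, {"xyz": [0, 0, -0.4], "spin": 0}, {"xyz": [0, 0, -0.4], "spin": 0}, {"xyz": [0, 0, -0.4], "spin": 0}, {"xyz": [0, 0, -0.2], "spin": 0}, {"xyz": [0, 0, 0], "spin": -1}, {"xyz": [0, 0, 0], "spin": -1}, {"xyz": [0, 0, 0], "spin": -1}]'

```text
time: 17.1
tool_pos: [464.9, -111.0, 199.7]
tcp_rot: [3.141, 0.0, 1.86]
contact_force: [-0.0, 0.3, -0.3]
grip_width: 41.5
finger_force: 0.0
```

>>> jog_arm --targets '[{"xyz": [0, 0, 0], "spin": -1}, {"xyz": [0, 0, 0], "spin": -1}, {"xyz": [0, 0, 0], "spin": -1}, {"xyz": [0, 0, 0], "spin": -1}, {"xyz": [0, 0, 0], "spin": -1}, {"xyz": [0, 0, 0], "spin": -1}, {"xyz": [0, 0, 0], "spin": -1}, {"xyz": [0, 0, 0], "spin": -1}, {"xyz": [0, 0, 0], "spin": -1}, {"xyz": [0, 0, 0], "spin": -1}]'

```text
time: 18.35
tool_pos: [464.8, -111.0, 199.6]
tcp_rot: [3.142, 0.0, 2.86]
contact_force: [-0.4, 0.7, -0.6]
grip_width: 41.2
finger_force: 0.0
```

```bash
python3 - <<'E'
from h import *
o=bot.get_obs();print(o['tool_pos'],o['tcp_rot'],o['joint_positions'],o['contact_force'])
a=bot.capture('top')[230:320,335:465];b=bot.capture('side')[170:290,310:470]
cv2.imwrite('pics/c9.png',np.hstack([cv2.resize(a,(480,332),interpolation=cv2.INTER_CUBIC)]))
a=cv2.resize(a,(433,300),interpolation=cv2.INTER_CUBIC);b=cv2.resize(b,(433,300),interpolation=cv2.INTER_CUBIC)
cv2.imwrite('pics/c9.png',np.vstack([cv2.resize(a,(780,540))]) if 0 else np.vstack([a,b]))
E
```

```text
[ 464.83223924 -111.01212019  199.63211058] [3.14157427e+00 3.92659441e-04 2.86010047e+00] [-3.95026523e-01  2.81413934e-01  1.69186467e+00  6.82087761e-05
  1.16792600e+00 -1.68435740e+00] [-0.434688    0.73391265 -0.60794571]
```

View pics/c9.png

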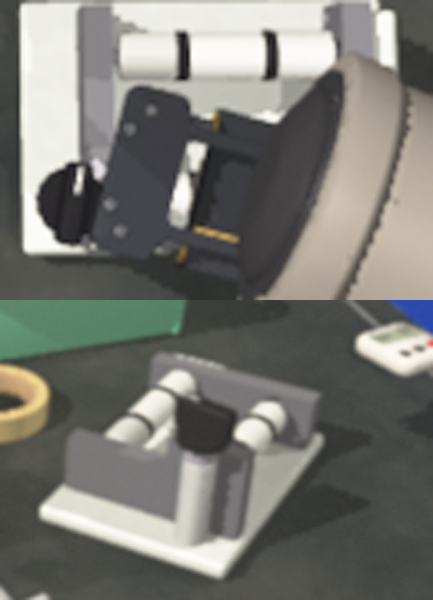

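View limit reached. This composite shows the roller down between the plates, behind the knob in the side view, with nothing else disturbed. Next is the knob: bar angle about -0.125 rad, centre about (466.5,-15.6).

>>> jog_arm --targets '[{"xyz": [0, 0, 0], "spin": -1}, {"xyz": [0, 0, 0], "spin": -0.57}, {"xyz": [0.02, 0.2, 0], "spin": 0}, {"xyz": [0.03, 0.3, 0], "spin": 0}, {"xyz": [0.03, 0.3, 0], "spin": 0}, {"xyz": [0.03, 0.25, 0], "spin": 0}, {"xyz": [0.017, 0.136, 0], "spin": 0}, {"xyz": [0, 0, 0], "spin": 0}, {"xyz": [0, 0, 0], "spin": 0}, {"xyz": [0, 0, 0], "spin": 0}]'

```text
time: 19.7
tool_pos: [467.0, -16.2, 199.1]
tcp_rot: [3.142, 0.0, 3.013]
contact_force: [-1.1, 0.2, -0.4]
grip_width: 41.4
finger_force: 0.0
```

```bash
python3 - <<'E'
from h import *
o=bot.get_obs();print(o['tool_pos'],o['tcp_rot'],o['joint_positions'])
# bar angle from the first top picture: dark pixels around knob
a=cv2.imread('pics/top0.png')[275:306,340:374].max(2);m=(a<75).astype(np.uint8)
n,l,s,c=cv2.connectedComponentsWithStats(m);k=1+s[1:,4].argmax();ys,xs=np.nonzero(l==k)
print(s[k],c[k]+[340,275])
for r in a[::1]:print(''.join('#' if v<30 else '+' if v<75 else '.' for v in r))
# loose roller white extent in the top picture along its axis row
t=bot.capture('top')
def loc(x,y,z):
    th=-.014;return np.array([505.2+np.cos(th)*x-np.sin(th)*y,-110.6+np.sin(th)*x+np.cos(th)*y,z])
print([int(t[int(round(q[1])),int(round(q[0]))].min()) for q in(proj('top',loc(-40,y,68)) for y in range(-64,64,3))])
s=bot.capture('side')
print([int(s[int(round(q[1])),int(round(q[0]))].min()) for q in(proj('side',loc(-40,y,68)) for y in range(-64,64,3))])
E
```

```text
[466.99483662 -16.19792539 199.08711431] [3.14157802e+00 2.69821144e-05 3.01262224e+00] [-1.98921210e-01  2.63191247e-01  1.71925177e+00  1.79863735e-05
  1.15912374e+00 -1.64075432e+00]
[  6   4  21  24 327] [356.21406728 290.9235474 ]
+.................................
+.................................
+.................................
+.................................
+..............++++.++............
+..............+++...+............
+...........++++++...+............
+..........+++++++...++...........
+.........+++++++...+++...........
+........++++++++...++++..........
+.......+++++++++...++++++........
+......++++++++++...++++++........
+......++++++++++...++++++........
+......++++++++++..++++++++.......
+.....+++++++++++++++++++++.......
+......++++++++++++++++++++.......
+......++++++++++++++++++++.......
+......++++++++++++++++++++.......
+......++++++++++++++++++++.......
+.......++++++++++++++++++........
+.......++++++++++++++++++........
+........++++++++++++++++.........
+........+++++++++++++++..........
+..........++++++++++++...........
+...........++++++++++............
+...........++++++++++............
+...........++++++++..............
.............++++++...............
..................................
..................................
..................................
[157, 146, 75, 107, 147, 147, 148, 149, 150, 150, 149, 150, 151, 151, 151, 153, 153, 154, 153, 155, 155, 154, 155, 156, 157, 156, 156, 157, 157, 158, 157, 158, 157, 157, 159, 158, 158, 159, 159, 159, 161, 161, 163]
[119, 100, 100, 129, 195, 210, 235, 237, 238, 237, 238, 226, 143, 143, 150, 210, 228, 237, 237, 237, 236, 235, 235, 238, 238, 226, 226, 140, 87, 82, 90, 93, 95, 95, 89, 86, 81, 82, 82, 86, 86, 102, 124]
```

The side profile puts the roller body end at local y of about -53 and a band at about -25, which matches seated. Lowering onto the knob.

>>> jog_arm --targets '[{"xyz": [0.007, 0.007, 0.15], "spin": 0}, {"xyz": [0, 0, 0.15], "spin": 0}, {"xyz": [0, 0, 0.15], "spin": 0}, {"xyz": [0, 0, 0.15], "spin": 0}, {"xyz": [0, 0, 0.12], "spin": 0}, {"xyz": [0, 0, 0.1], "spin": 0}, {"xyz": [0, 0, 0.07], "spin": 0}, {"xyz": [0, 0, 0.05], "spin": 0}, {"xyz": [0, 0, 0], "spin": 0}, {"xyz": [0, 0, 0], "spin": 0}]'

```text
time: 21.05
tool_pos: [466.7, -15.1, 124.1]
tcp_rot: [3.142, 0.001, 3.014]
contact_force: [-0.1, 0.4, 0.4]
grip_width: 41.3
finger_force: 0.0
```

>>> jog_arm --targets '[{"xyz": [0, 0, 0], "spin": 0}, {"xyz": [0, 0, 0], "spin": 0}, {"xyz": [0, 0, 0], "spin": 0}, {"xyz": [0, 0, 0], "spin": 0}, {"xyz": [0, 0, 0], "spin": 0}, {"xyz": [0, 0, 0], "spin": 0}, {"xyz": [0, 0, 0], "spin": 0}, {"xyz": [0, 0, 0], "spin": 0}, {"xyz": [0, 0, 0], "spin": 0}, {"xyz": [0, 0, 0], "spin": 0}]' --gripper 0

```text
time: 22.3
tool_pos: [466.8, -16.3, 124.1]
tcp_rot: [-3.14, 0.001, 3.014]
contact_force: [-0.2, -6.7, -0.1]
grip_width: 14.3
finger_force: 29.9
```

>>> jog_arm --targets '[{"xyz": [0, -0.013, 0], "spin": 0}, {"xyz": [0, 0, 0], "spin": 0.7}, {"xyz": [0, 0, 0], "spin": 0.7}, {"xyz": [0, 0, 0], "spin": 0.7}, {"xyz": [0, 0, 0], "spin": 0.7}, {"xyz": [0, 0, 0], "spin": 0.7}, {"xyz": [0, 0, 0], "spin": 0.7}, {"xyz": [0, 0, 0], "spin": 0.7}, {"xyz": [0, 0, 0], "spin": 0.7}, {"xyz": [0, 0, 0], "spin": 0.7}]'

```text
time: 23.55
tool_pos: [466.8, -16.6, 124.1]
tcp_rot: [3.141, 0.001, 2.382]
contact_force: [0.2, -3.5, 0.5]
grip_width: 13.6
finger_force: 30.0
```

```bash
python3 - <<'E'
from h import *
for i in range(3):
    o=bot.get_obs();print(o['tool_pos'],o['contact_force'],o['moment'],o['grip_width'],o['joint_positions'][5]);bot.capture('top')
E
```

```text
[466.77809756 -16.58186695 124.08943882] [ 0.23717511 -3.46534885  0.49083718] [-0.6304529  -0.19933227  0.04460995] 13.628707005635155 -1.0098704702646997
[466.79357151 -16.57066105 124.09911499] [ 1.54353329 -3.54079594  0.45096021] [-0.69294465 -0.24380446 -0.0305502 ] 13.695083131426559 -1.007090726208322
[466.77757737 -16.54643051 124.10429191] [ 0.59796929 -3.88449617  0.68841004] [-0.73009517 -0.21233763 -0.02455218] 14.007952764920727 -1.0115607466718088
```

>>> jog_arm --targets '[{"xyz": [0, 0, 0], "spin": 0.9}, {"xyz": [0, 0, 0], "spin": 0.9}, {"xyz": [0, 0, 0], "spin": 0.9}, {"xyz": [0, 0, 0], "spin": 0.9}, {"xyz": [0, 0, 0], "spin": 0.9}, {"xyz": [0, 0, 0], "spin": 0.9}, {"xyz": [0, 0, 0], "spin": 0.9}, {"xyz": [0, 0, 0], "spin": 0.9}, {"xyz": [0, 0, 0], "spin": 0.9}, {"xyz": [0, 0, 0], "spin": 0.9}]'

```text
time: 24.95
tool_pos: [466.6, -16.7, 124.1]
tcp_rot: [3.141, 0.001, 1.483]
contact_force: [-0.3, -5.5, 1.7]
grip_width: 13.4
finger_force: 30.0
```

```bash
python3 - <<'E'
from h import *
for i in range(3):
    o=bot.get_obs();print(o['tool_pos'],o['tcp_rot'],o['contact_force'],o['moment'],o['grip_width'],o['joint_positions'][5]);bot.capture('top')
E
```

```text
[466.59706553 -16.72144339 124.09951669] [3.14080651e+00 1.17329166e-03 1.48306642e+00] [-0.29099565 -5.46039378  1.71831169] [-1.10921321 -0.0763192   0.05150353] 13.393640554163756 -0.11096661809558613
[466.5974211  -16.72398823 124.08190386] [3.14083505e+00 1.14912197e-03 1.47916155e+00] [ 0.24568442 -5.81840483  1.59824416] [-1.11925623 -0.10804653  0.07014542] 13.640375759690285 -0.10709117034131946
[466.60734951 -16.72367344 124.10113983] [3.14079777e+00 1.12266585e-03 1.48379164e+00] [ 0.36540458 -5.27287339  0.69329279] [-1.14070159 -0.07041579 -0.04668187] 13.794319302178929 -0.11176438714167847
```

>>> jog_arm --targets '[{"xyz": [0, 0, 0], "spin": 0}, {"xyz": [0, 0, 0], "spin": 0}, {"xyz": [0, 0, 0], "spin": 0}, {"xyz": [0, 0, 0], "spin": 0}, {"xyz": [0, 0, 0], "spin": 0}, {"xyz": [0, 0, 0], "spin": 0}, {"xyz": [0, 0, 0], "spin": 0}, {"xyz": [0, 0, 0], "spin": 0}, {"xyz": [0, 0, -0.2], "spin": 0}, {"xyz": [0, 0, -0.3], "spin": 0}]' --gripper 45

```text
time: 26.35
tool_pos: [465.8, -16.0, 163.8]
tcp_rot: [-3.14, -0.0, 1.484]
contact_force: [-0.7, -0.4, 0.9]
grip_width: 41.2
finger_force: 0.0
```

>>> jog_arm --targets '[{"xyz": [0, 0, -0.4], "spin": 0}, {"xyz": [0.5, 0, -0.4], "spin": 0}, {"xyz": [0.5, 0, 0], "spin": 0}, {"xyz": [0.5, 0, 0], "spin": 0}, {"xyz": [0.5, 0, 0], "spin": 0}, {"xyz": [0.5, 0, 0], "spin": 0}, {"xyz": [0.5, 0, 0], "spin": 0}, {"xyz": [0, 0, 0], "spin": 0}, {"xyz": [0, 0, 0], "spin": 0}, {"xyz": [0, 0, 0], "spin": 0}]'

```text
time: 27.6
tool_pos: [487.2, 221.9, 228.0]
tcp_rot: [-3.142, 0.0, 1.483]
contact_force: [-0.5, -0.9, -0.3]
grip_width: 41.6
finger_force: 0.0
```

```bash
python3 - <<'E'
from h import *
o=bot.get_obs();print(o['tool_pos'],o['contact_force'])
t=bot.capture('top');cv2.imwrite('pics/e.png',t)
a=t[270:310,340:380].max(2)
for r in a:print(''.join('#' if v<75 else '+' if v<110 else '-' if v<150 else ':' if v<190 else '.' for v in r))
def loc(x,y,z):
    th=-.014;return np.array([505.2+np.cos(th)*x-np.sin(th)*y,-110.6+np.sin(th)*x+np.cos(th)*y,z])
print([int(t[int(round(q[1])),int(round(q[0]))].min()) for q in(proj('top',loc(-40,y,70)) for y in range(-70,70,2))])
E
```

```text
[487.22024364 221.94621934 227.95478188] [-0.47055948 -0.89385751 -0.3497853 ]
#..................--------:::::::::::::
#:.................---------::::::::::::
#:.................---------::::::::::::
#:.................------------:::::::::
#:.................-+----------:::::::::
#:.................----:::::::::::::::::
#:.................----:::::::::::::::::
#:.................----:::::::::::::::::
#:.................----:::::::::::::::::
#:.................----:::::::::::::::::
#:...........::--:-++--:::::::::::::::::
#:.........-+########+-::::::::::::::::-
#:.......:+###########+--:::::::::::::--
#:......:+#############+-:::::::::::::--
#:......+###############+----::::::::--:
#:.....-#################+++-:::::::---:
#:...:-###################++----::::-+-:
#:..:#######################+----------:
#-..:########################+---------:
#-..:#########################--:::----:
#-..:################++++#####---------:
#-..:###############-:.......--:::::---:
#-..:###############+::......--:....:--:
#-...+#####################+##-:....::-:
#-....:+######################+:.....
[... 261 characters left out ...]
.......:-##+++-+++++-:.......
+-.................-##+++++++++-:.......
+-.................:##+++++++++-:.......
++.................:+#+++++++++-:...::::
++:..........:::::::-+++++-++++---------
+++-----------++++++++++++++++++++++++++
++++++++################################
+++++++++###############################
++++++++++##############################
[150, 150, 140, 147, 174, 165, 146, 141, 187, 236, 247, 247, 247, 247, 247, 248, 247, 248, 248, 248, 171, 46, 47, 67, 199, 248, 248, 248, 248, 248, 248, 248, 248, 248, 248, 248, 248, 248, 248, 249, 249, 249, 220, 47, 48, 47, 154, 236, 249, 249, 249, 249, 236, 192, 191, 192, 191, 182, 150, 132, 131, 120, 136, 144, 143, 143, 141, 120, 36, 38]
```

```bash
python3 -c "
from plant import bot
print(bot.close_job())"
```

```text
the job is handed in; nothing more can be done
None
```

The roller is fitted between the plates and, from the last images, seated and locked; I handed the job in at about 28 s, with no pass/fail result returned. The knob was turned about 1.5 rad, an estimated 0.6 rad past the keeper's stop. That slip is worked out from the knob's angle because the keeper was hidden under the knob.

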